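# Find the rocking corner of the mandrel plate and flatten its shim

## Task

One corner of the steel mandrel plate rocks. Press down on the plate's corners with a fingertip until you find the one that gives, then press the standing shim leaf beside that corner fully flat; leave the other three shims standing, do not lift or shift the plate, and leave the things lying around it alone.

Things in the scene. Friction and masses are not known exactly. Their poses are not given: they have to be found in the camera images.
- bed: Fixed grey steel bed, 204 x 264 mm, with four foot blocks; origin on the bench top under its centre, z up. The long side lies along its y. It carries the plate and four shims, one beside each plate corner.
- plate: Loose level steel plate, 188 (x) x 140 (y) x 8 mm, 1.3 kg, parallel to the bed, between low fences; origin mid-underside, 26 mm above the bench; top face at 34 mm. Brass mandrel at its centre, 54 mm above the plate's top, at most 44 mm across. One corner rocks; which one differs from run to run and cannot be seen.
- corner_a (a point): Where to press the plate's -x, +y corner (bed axes): on its top face, 75 mm (x) and 58 mm (y) from its centre, 34 mm above the bench. The rocking corner starts to give at 3 to 4 N, sinks about 4 mm by 6 to 7 N onto a hard stop (opposite corner rises) and springs back when released; a firm corner gives less than 1.5 mm.
- shim_a_pad (a point): Where to press corner a's shim: top face of a bare brass leaf 24 mm wide, 50 long (along bed y), 3 thick, just outside corner a. Hinge at its outer end, 122 mm from the bed's centre line, 36.5 mm high; the end by the plate stands up. Point 36 mm from the hinge, bed x -75, y about 86 mm, 45 mm above the bench standing, 38 mm flat (4 mm above the plate's top).
- shim_a (a joint): Angle of that leaf: 0 = standing up by 0.2 rad (its start), 0.2 = pressed flat on its stop. Stiff hinge: moves under about 4 N at the pad point and stays where it is left; it cannot be raised again. At a firm corner a leaf jams half way, near 0.1.
- corner_b (a point): Where to press the plate's -x, -y corner (bed axes): on its top face, 75 mm (x) and 58 mm (y) from its centre, 34 mm above the bench. The rocking corner starts to give at 3 to 4 N, sinks about 4 mm by 6 to 7 N onto a hard stop (opposite corner rises) and springs back when released; a firm corner gives less than 1.5 mm.
- shim_b_pad (a point): Where to press corner b's shim: top face of a bare brass leaf 24 mm wide, 50 long (along bed y), 3 thick, just outside corner b. Hinge at its outer end, 122 mm from the bed's centre line, 36.5 mm high; the end by the plate stands up. Point 36 mm from the hinge, bed x -75, y about -86 mm, 45 mm above the bench standing, 38 mm flat (4 mm above the plate's top).
- shim_b (a joint): Angle of that leaf: 0 = standing up by 0.2 rad (its start), 0.2 = pressed flat on its stop. Stiff hinge: moves under about 4 N at the pad point and stays where it is left; it cannot be raised again. At a firm corner a leaf jams half way, near 0.1.
- corner_c (a point): Where to press the plate's +x, +y corner (bed axes): on its top face, 75 mm (x) and 58 mm (y) from its centre, 34 mm above the bench. The rocking corner starts to give at 3 to 4 N, sinks about 4 mm by 6 to 7 N onto a hard stop (opposite corner rises) and springs back when released; a firm corner gives less than 1.5 mm.
- shim_c_pad (a point): Where to press corner c's shim: top face of a bare brass leaf 24 mm wide, 50 long (along bed y), 3 thick, just outside corner c. Hinge at its outer end, 122 mm from the bed's centre line, 36.5 mm high; the end by the plate stands up. Point 36 mm from the hinge, bed x 75, y about 86 mm, 45 mm above the bench standing, 38 mm flat (4 mm above the plate's top).
- shim_c (a joint): Angle of that leaf: 0 = standing up by 0.2 rad (its start), 0.2 = pressed flat on its stop. Stiff hinge: moves under about 4 N at the pad point and stays where it is left; it cannot be raised again. At a firm corner a leaf jams half way, near 0.1.
- corner_d (a point): Where to press the plate's +x, -y corner (bed axes): on its top face, 75 mm (x) and 58 mm (y) from its centre, 34 mm above the bench. The rocking corner starts to give at 3 to 4 N, sinks about 4 mm by 6 to 7 N onto a hard stop (opposite corner rises) and springs back when released; a firm corner gives less than 1.5 mm.
- shim_d_pad (a point): Where to press corner d's shim: top face of a bare brass leaf 24 mm wide, 50 long (along bed y), 3 thick, just outside corner d. Hinge at its outer end, 122 mm from the bed's centre line, 36.5 mm high; the end by the plate stands up. Point 36 mm from the hinge, bed x 75, y about -86 mm, 45 mm above the bench standing, 38 mm flat (4 mm above the plate's top).
- shim_d (a joint): Angle of that leaf: 0 = standing up by 0.2 rad (its start), 0.2 = pressed flat on its stop. Stiff hinge: moves under about 4 N at the pad point and stays where it is left; it cannot be raised again. At a firm corner a leaf jams half way, near 0.1.
- ferrule_small: Bystander, loose: small brass ferrule (ring 24 mm across, 18 mm high) standing loose on the plate, by the mandrel. Leave alone.
- ferrule_large: Bystander, loose: large brass ferrule (ring 40 mm across, 30 mm high). Leave alone.
- wrench: Bystander, loose: steel wrench, 160 mm. Leave alone.
- mallet: Bystander, loose: wooden-handled hammer, 240 mm. Leave alone.
- cone_mandrel: Bystander, loose: steel cone plug, 40 mm across, 50 mm high. Leave alone.
- polish: Bystander, loose: polish jar, 54 mm across, 60 mm high. Leave alone.
- wood_block: Bystander, loose: wooden block 50 x 80 x 30 mm. Leave alone.

How it is judged:
On the way, in this order (a step that is already met when the one before it is completed fails the run):
1. the rocking corner is pressed down at least 1.8 mm by the fingers, all shims still standing (((z of corner_a in the frame of bed below 0.0322 m and contact force between the fingers and plate above 1 N and value of joint each of shim_a, shim_b, shim_c, shim_d below 0.04 rad) or (z of corner_b in the frame of bed below 0.0322 m and contact force between the fingers and plate above 1 N and value of joint each of shim_a, shim_b, shim_c, shim_d below 0.04 rad) or (z of corner_c in the frame of bed below 0.0322 m and contact force between the fingers and plate above 1 N and value of joint each of shim_a, shim_b, shim_c, shim_d below 0.04 rad) or (z of corner_d in the frame of bed below 0.0322 m and contact force between the fingers and plate above 1 N and value of joint each of shim_a, shim_b, shim_c, shim_d below 0.04 rad))), for 0.05 s.
2. one shim is flat, the others still standing (((value of joint shim_a above 0.175 rad and value of joint each of shim_b, shim_c, shim_d below 0.04 rad) or (value of joint shim_b above 0.175 rad and value of joint each of shim_a, shim_c, shim_d below 0.04 rad) or (value of joint shim_c above 0.175 rad and value of joint each of shim_a, shim_b, shim_d below 0.04 rad) or (value of joint shim_d above 0.175 rad and value of joint each of shim_a, shim_b, shim_c below 0.04 rad))), for 0.2 s.
At the end, for the whole second after the job is handed in: The shim beside the rocking corner is flat (joint above 0.175 rad), the other three still stand (below 0.04 rad), and the plate lies level (within 0.012 rad), at rest, within 6 mm of where it was (((value of joint shim_a above 0.175 rad and value of joint each of shim_b, shim_c, shim_d below 0.04 rad) or (value of joint shim_b above 0.175 rad and value of joint each of shim_a, shim_c, shim_d below 0.04 rad) or (value of joint shim_c above 0.175 rad and value of joint each of shim_a, shim_b, shim_d below 0.04 rad) or (value of joint shim_d above 0.175 rad and value of joint each of shim_a, shim_b, shim_c below 0.04 rad)) and angle between plate's own z axis and vertical below 0.012 rad and distance of plate from where it was at the start of the episode below 0.006 m and linear speed of plate below 0.02 m/s); the robot touches nothing.
It fails at once if the plate is lifted (its middle rises more than 8 mm) (z of plate in the frame of bed above 0.034 m).
It fails at once if a second shim is pressed (value of joint each of shim_a, shim_b above 0.05 rad or value of joint each of shim_a, shim_c above 0.05 rad or value of joint each of shim_a, shim_d above 0.05 rad or value of joint each of shim_b, shim_c above 0.05 rad or value of joint each of shim_b, shim_d above 0.05 rad or value of joint each of shim_c, shim_d above 0.05 rad).
It fails at once if a bystander is shifted more than 20 mm or lifted (distance of any of ferrule_small, ferrule_large, wrench, mallet, cone_mandrel, polish, wood_block from where it was at the start of the episode above 0.02 m).
It also fails if it takes over 59 s, if anything falls off the work surface, if the arm or the gripper's body presses on something with over 40 N, if the wrist force passes 120 N, or if a joint passes its speed limit or range.

## Robot

A 7-joint arm with a two-finger parallel gripper is mounted at the origin on the work surface. World frame = base frame: x ahead of the robot, y to its left, z up, the work surface at z = 0. Lengths are in m, angles in rad, forces in N, time in s.
With the tool pointing down it reaches from about 0.425 to 1.025 m from the base axis. Payload 9.4 kg.
Tool frame: the origin (TCP) lies at the centre of the arm's flange, where the gripper is bolted on; the fingertips stand 173 mm ahead of it and the grasp point (between the pads) lies ahead of it (r.grip_point_offset is the z of the grasp point in the tool frame, in m); z points along the fingers, y is the direction in which the jaws open and shut (so a half turn about z gives the same grasp; the last joint's range is limited). The gripper opens to 85 mm and grips with 20 to 120 N. Pads are 22 mm wide; open, the fingers measure 114 mm over their backs; the gripper's body (76 mm by 85 mm) begins 54 mm behind the grasp point. The pads swing forward as they close: fully open they stand 13 mm farther back than shut.
Start: joints at [-1.247, 0.599, -0.003, 1.599, 0.002, 0.943, -0.08], TCP at [0.283, 0.668, 0.405] pointing down, gripper open.
Joint ranges: [-2.57, 2.57], [-0.35, 1.97], [-1.29, 1.29], [0.11, 2.56], [-1.05, 4.19], [0.11, 1.86], [-2.63, 2.63]. Speed limits (rad/s): [2.22, 2.22, 3.01, 3.01, 3.14, 3.14, 3.14].

## Interface

Orientations are given as [roll, pitch, yaw] about the fixed x, y, z axes, in that order (R = Rz(yaw) Ry(pitch) Rx(roll)).
In Python, from bench import r, optics, silhouettes gives the robot as it stands.
- The arm moves only by the tool carry_out, never from a script. Its argument "commands" is a list of rows, each an object with "slide": the shift along the world's x, y, z in m, a list of three; "angular": the turn, a rotation vector about the world's x, y, z in rad, a list of three; "grip": the gripper command: -1 is shut, 1 is fully open, values between are in proportion. In form: [{"slide": [tx, ty, tz], "angular": [rx, ry, rz], "grip": grip}, ...]. A call has 1 to 5 rows; each row is the pose to reach, as a shift and turn from the pose commanded when the call began; what a row does not reach only later rows make up. A row lasts 1/12 s, in which the tool goes at most 41.7 mm and 7.16 degrees, less where a joint would pass 70% of its speed; a pose out of reach is approached as far as the arm can. A call with a gripper value outside its range is refused whole. The fingers move at their own pace and stop on an object; "squeeze" is the grip in N (left out, the last holds). Time passes only in rows, so rows that repeat a pose let the fingers close. It gives the time, the measured TCP pose, the force and the opening at its end, in the units of the state.
- r.sense(): the state, without advancing time (a new reading comes with each control period).
- optics.camera(name): name is "scene" or "top" or "wrist"; returns (picture, depth): 400x640x3 uint8, blue, green, red; 400x640 float32, m along the optical axis (not along the pixel's ray), 0 where there is no reading.
- optics.camera_model(name): a dict with "K" (3x3 intrinsics, pixels), "R" (3x3) and "t" (3): a world point X has camera coordinates R X + t; the wrist camera has in their place "T_tool_cam" (4x4, takes a point from camera to tool coordinates, whose origin is the TCP and whose axes are the flange's). Camera axes: x right, y down, z forward; pixel columns grow to the right and rows downward; lengths in m; the calibration is good to about 2 mm. A picture is of the moment at which its call begins: read the wrist's pose just before it. camera_model takes no time and is no camera call.
- r.sign_off(): hands the job in, once; it reports no verdict.
Trained networks look in the newest picture that a camera, given by its name, has taken for a name from the list of things; names that differ only in an ending like _2 or _b are one class to them, and where a whole thing is asked for, a point or a joint stands for the part that bears it (a point fixed in the world has none). Each returns a list of dicts, best first, with "conf" (0 to 1); they miss things now and then, are a little off and sometimes report something else, mostly with a low value. They report only what shows in the picture. A call takes as long as a camera call.
- silhouettes(camera, thing): "region" (400x640 bool, what is visible of it) and "rect" ([left, top, right, bottom] in pixels, round what is visible of it).
The state is a dict: "time_s": time; "q": joint angles; "dq": joint speeds; "tau": joint torques, N m; "eef_pos": TCP position; "ee_rot": TCP orientation; "wrist_force": force on the tool from outside, world axes, zero at the start; "wrist_torque": the same for the moment, N m; "finger_gap": opening from 0.0 (shut) to 1.0 (fully open).
Only numpy, scipy, OpenCV 4.12 (cv2) and the standard library are available. Lean on these libraries where they do the work, as an engineer would, in place of code of your own. Each camera call takes 0.05 s, during which the arm holds its last target.

## Working session

There is one attempt and no reset: what is moved stays moved. The work goes in short steps, Python scripts to look and compute and a tool call to move; the robot and the scene stay as the last step left them, time stands still between calls to the robot, and variables do not carry over. Pictures are saved under pics/ and viewed, and the job is handed in when it is done.

Besides the shell and the picture viewer there is one more tool, called as a command line: name --argument value ..., lists and objects as JSON in quotes. carry_out: Moves the arm, as the interface text tells. Its arguments: {"type":"object","properties":{"commands":{"type":"array"},"squeeze":{"type":"number"}},"required":["commands"]}

```bash
mkdir -p pics; ls; python3 - <<'E'
from bench import r, optics, silhouettes
import cv2
s=r.sense(); print(s, r.grip_point_offset)
for n in ("scene","top"):
    p,d=optics.camera(n); cv2.imwrite(f"pics/{n}0.png",p)
    m=optics.camera_model(n); print(n,m)
E
```

```text
pics
{'time_s': 0.0, 'q': array([-1.24667564,  0.60012899, -0.0025403 ,  1.60012677,  0.00177164,
        0.94291575, -0.0798058 ]), 'dq': array([ 0.00133367,  0.00036782,  0.00047547, -0.00028449, -0.0010511 ,
        0.00024352,  0.0006401 ]), 'tau': array([ 1.16845054e-04, -7.76447010e+01,  1.56469222e+00, -2.57993138e+01,
        1.23495678e-02,  9.25592176e-03, -4.30459909e-05]), 'eef_pos': array([0.28278758, 0.66735372, 0.4038151 ]), 'ee_rot': array([-3.14002087e+00,  1.23163229e-04,  2.74080566e+00]), 'wrist_force': array([-0.83798344, -0.48191163, -0.47758922]), 'wrist_torque': array([-0.04444283,  0.04456046,  0.01578895]), 'finger_gap': 1.000351667065233} 0.1547
scene {'K': array([[460.96029664,   0.        , 327.45470811],
       [  0.        , 460.96029664, 198.81473188],
       [  0.        ,   0.        ,   1.        ]]), 'R': array([[-0.78190221,  0.6232049 ,  0.01563912],
       [ 0.44006456,  0.56954727, -0.69423273],
       [-0.44155646, -0.53593989, -0.71958066]]), 't': array([ 0.4657761 , -0.21316042,  1.24772702])}
top {'K': array([[404.77594086,   0.        , 322.26991729],
       [  0.        , 404.77594086, 211.20665438],
       [  0.        ,   0.        ,   1.        ]]), 'R': array([[ 0.00425143, -0.99951348, -0.03089856],
       [-0.9992269 , -0.00303851, -0.03919649],
       [ 0.03908354,  0.03104132, -0.99875368]]), 't': array([0.03919137, 0.57119349, 1.02988849])}
```

View pics/scene0.png

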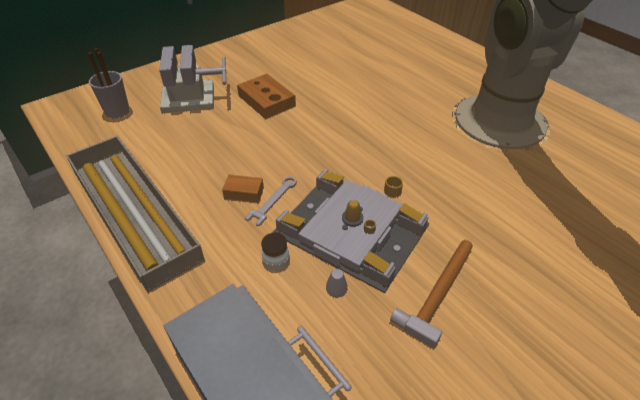

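View pics/top0.png

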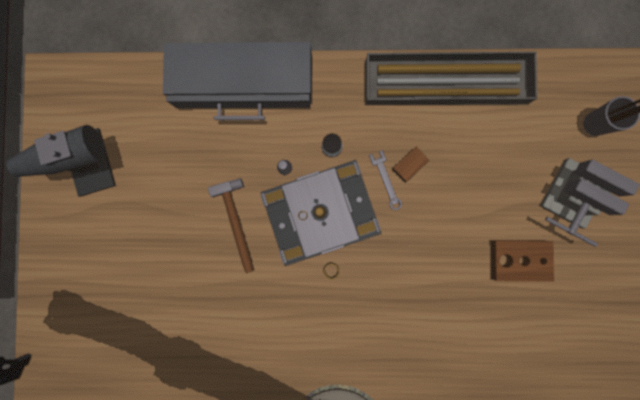

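```bash
cat > h.py <<'E'
from bench import r, optics, silhouettes
import cv2, numpy as np
def cloud(n,d):
    m=optics.camera_model(n);K=m["K"]
    v,u=np.mgrid[0:400,0:640]
    C=np.stack([(u-K[0,2])/K[0,0]*d,(v-K[1,2])/K[1,1]*d,d],-1)
    return (C-m["t"])@m["R"]
E
python3 - <<'E'
from h import *
for n in ("scene","top"):
    p,d=optics.camera(n); W=cloud(n,d)
    for th in ("bed","plate","shim_a","ferrule_small","ferrule_large","cone_mandrel","polish","wrench","mallet","wood_block"):
        for o in silhouettes(n,th)[:5]:
            if o["conf"]<.3: continue
            g=o["region"]&(d>0); P=W[g]
            c,wh,a=cv2.minAreaRect(P[:,:2].astype(np.float32))
            print(n,th,round(o["conf"],2),o["rect"],g.sum(),"med",np.median(P,0).round(4),"rect",np.round(c,4),np.round(wh,4),round(a,1),"z",np.percentile(P[:,2],[2,98]).round(3))
print(r.sense()["time_s"])
E
```

```text
scene bed 0.59 [389.0, 239.5, 472.1, 349.1] 2321 med [0.5905 0.2743 0.0232] rect [0.5202 0.2569] [0.2642 0.0882] 16.9 z [-0.001  0.027]
scene bed 0.57 [281.2, 212.4, 307.3, 230.5] 238 med [ 0.6696 -0.0169  0.0422] rect [ 0.6575 -0.0276] [0.0636 0.0473] 34.2 z [0.006 0.048]
scene shim_a 0.78 [281.5, 212.1, 306.0, 227.5] 220 med [ 0.6698 -0.0163  0.0425] rect [ 0.6706 -0.0203] [0.0266 0.0466] 21.3 z [0.033 0.048]
scene shim_a 0.77 [370.0, 255.3, 387.5, 270.1] 207 med [0.6094 0.1612 0.0424] rect [0.6095 0.1613] [0.0229 0.0421] 17.6 z [0.037 0.048]
scene shim_a 0.6 [401.2, 201.6, 422.5, 221.9] 205 med [0.4681 0.111  0.0426] rect [0.4676 0.1109] [0.0247 0.0477] 18.5 z [0.033 0.048]
scene shim_a 0.48 [319.8, 172.2, 344.5, 186.0] 186 med [ 0.5281 -0.0648  0.042 ] rect [ 0.509  -0.0774] [0.0684 0.0498] 19.1 z [0.016 0.048]
scene ferrule_small 0.47 [366.0, 220.2, 375.1, 235.7] 145 med [0.5598 0.0888 0.0457] rect [0.5612 0.0886] [0.0234 0.0225] 71.2 z [0.034 0.053]
scene ferrule_large 0.6 [384.5, 176.1, 401.6, 196.5] 290 med [0.4214 0.0184 0.0171] rect [0.4206 0.018 ] [0.0415 0.0363] 41.0 z [0
[... 1935 characters left out ...]
9]
top cone_mandrel 0.64 [275.7, 157.3, 293.9, 173.4] 167 med [0.6821 0.1365 0.0412] rect [0.6852 0.1393] [0.0346 0.0355] 78.9 z [0.014 0.053]
top polish 0.77 [323.2, 133.6, 343.8, 159.5] 402 med [0.733  0.0165 0.0588] rect [0.7364 0.0167] [0.0488 0.0513] 0.5 z [0.015 0.064]
top wrench 0.77 [369.9, 150.3, 403.7, 213.1] 500 med [ 0.6526 -0.1229  0.0064] rect [ 0.6513 -0.1232] [0.1608 0.0397] 19.6 z [-0.002  0.01 ]
top mallet 0.87 [208.2, 180.5, 254.7, 270.6] 1266 med [0.5499 0.2639 0.0232] rect [0.5343 0.2527] [0.2391 0.0863] 21.0 z [-0.002  0.029]
top wood_block 0.65 [392.7, 148.8, 424.2, 182.9] 607 med [ 0.688  -0.1808  0.0294] rect [ 0.6891 -0.183 ] [0.0483 0.079 ] 45.2 z [0.019 0.033]
1.2
```

carry_out --commands '[{"slide": [0.11, -0.175, 0], "angular": [0, 0, -0.42], "grip": -1}, {"slide": [0.11, -0.175, 0], "angular": [0, 0, -0.42], "grip": -1}, {"slide": [0.11, -0.175, 0], "angular": [0, 0, -0.42], "grip": -1}, {"slide": [0.11, -0.175, 0], "angular": [0, 0, -0.42], "grip": -1}, {"slide": [0.11, -0.175, 0], "angular": [0, 0, -0.42], "grip": -1}]' --squeeze 20

```text
time_s: 1.62
eef_pos: [0.3936, 0.4907, 0.4048]
ee_rot: [3.141, 0.0, 2.318]
wrist_force: [0.4, 0.5, -0.5]
finger_gap: 0.301
```

carry_out --commands '[{"slide": [0.11, -0.175, -0.02], "angular": [0, 0, -0.418], "grip": -1}, {"slide": [0.11, -0.175, -0.02], "angular": [0, 0, -0.418], "grip": -1}, {"slide": [0.11, -0.175, -0.02], "angular": [0, 0, -0.418], "grip": -1}, {"slide": [0.11, -0.175, -0.02], "angular": [0, 0, -0.418], "grip": -1}, {"slide": [0.11, -0.175, -0.02], "angular": [0, 0, -0.418], "grip": -1}]'

```text
time_s: 2.03
eef_pos: [0.5035, 0.3159, 0.3848]
ee_rot: [3.141, 0.0, 1.9]
wrist_force: [0.7, -0.3, -0.1]
finger_gap: -0.003
```

carry_out --commands '[{"slide": [0.1075, -0.18, -0.08], "angular": [0, 0, 0], "grip": -1}, {"slide": [0.1075, -0.18, -0.08], "angular": [0, 0, 0], "grip": -1}, {"slide": [0.1075, -0.18, -0.08], "angular": [0, 0, 0], "grip": -1}, {"slide": [0.1075, -0.18, -0.08], "angular": [0, 0, 0], "grip": -1}, {"slide": [0.1075, -0.18, -0.08], "angular": [0, 0, 0], "grip": -1}]'

```text
time_s: 2.45
eef_pos: [0.6035, 0.1489, 0.3099]
ee_rot: [3.141, -0.0, 1.903]
wrist_force: [0.3, 0.8, -0.5]
finger_gap: -0.001
```

```bash
python3 - <<'E'
from h import *
s=r.sense();print(s["q"].round(3),s["eef_pos"],s["ee_rot"],s["wrist_force"])
p,d=optics.camera("wrist"); cv2.imwrite("pics/w1.png",p); print(optics.camera_model("wrist"))
E
```

```text
[-0.452  0.596  0.178  1.934 -0.171  0.625  0.167] [0.60345418 0.1488755  0.30992426] [ 3.14092526e+00 -1.29412798e-04  1.90323796e+00] [ 0.26281555  0.80132582 -0.53423582]
{'K': array([[306.80051298,   0.        , 318.96570089],
       [  0.        , 306.80051298, 201.82029128],
       [  0.        ,   0.        ,   1.        ]]), 'T_tool_cam': array([[-4.88344363e-05, -9.48319057e-01, -3.17318394e-01,
         8.16669254e-02],
       [ 9.99999957e-01,  4.52721777e-05, -2.89195032e-04,
         1.91911746e-04],
       [ 2.88614854e-04, -3.17318395e-01,  9.48319014e-01,
         2.93881651e-02],
       [ 0.00000000e+00,  0.00000000e+00,  0.00000000e+00,
         1.00000000e+00]])}
```

View pics/w1.png

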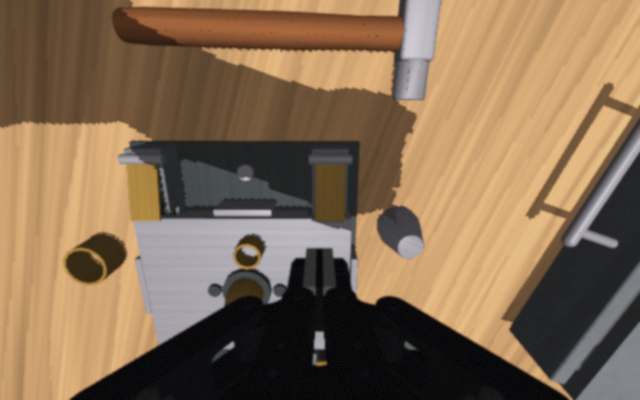

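```bash
cat >> h.py <<'E'
from scipy.spatial.transform import Rotation as Ro
def wcloud():
    s=r.sense(); p,d=optics.camera("wrist"); m=optics.camera_model("wrist");K=m["K"];T=m["T_tool_cam"]
    v,u=np.mgrid[0:400,0:640]
    C=np.stack([(u-K[0,2])/K[0,0]*d,(v-K[1,2])/K[1,1]*d,d],-1)
    X=C@T[:3,:3].T+T[:3,3]
    return p,d,X,X@Ro.from_euler('xyz',s["ee_rot"]).as_matrix().T+s["eef_pos"]
E
python3 - <<'E'
from h import *
p,d,X,W=wcloud()
th=np.deg2rad(18.9);c=np.array([.568,.0455])
B=(W[...,:2]-c)@np.array([[np.cos(th),-np.sin(th)],[np.sin(th),np.cos(th)]])
z=W[...,2]
# finger tips
f=(d>0)&(X[...,2]>.12)&(X[...,2]<.2)&(abs(X[...,0])<.04)&(abs(X[...,1])<.04)&(z>.1)
print("finger tool",X[f].min(0),X[f].max(0))
for o in silhouettes("wrist","shim_a")[:4]:
    g=o["region"]&(d>0)&(z>.036)&(z<.05); print(o["conf"],o["rect"],g.sum())
    if g.sum(): print(cv2.minAreaRect(B[g].astype(np.float32)),np.percentile(z[g],[2,98]))
for x0 in(60,75): # rows: plate edge
    for u in (150,200,240,280,340):
        pass
g=(d>0)&(abs(z-.034)<.002)&(abs(B[...,0])<.12)&(abs(B[...,1])<.1)
print("plate",np.percentile(B[g],[0.5,99.5],axis=0),np.median(z[g]),cv2.minAreaRect(B[g].astype(np.float32)))
E
```

```text
finger tool [-0.0117436  -0.03479257  0.12000192] [0.01450661 0.0345704  0.16823671]
0.88 [313.5, 149.8, 347.4, 209.5] 1772
((0.07518613338470459, 0.09474138915538788), (0.050297774374485016, 0.024192826822400093), 88.79032135009766) [0.03972746 0.04909786]
0.67 [121.3, 151.2, 162.4, 213.0] 1861
((-0.07391741126775742, 0.09666339308023453), (0.02533690631389618, 0.04538781940937042), 0.9477904438972473) [0.03963373 0.04929404]
0.54 [317.2, 343.6, 324.9, 367.9] 120
((0.06784335523843765, -0.07963591068983078), (0.007743742782622576, 0.016926951706409454), 0.16703489422798157) [0.03702928 0.04936146]
plate [[-0.09906748 -0.06777559]
 [ 0.10037624  0.09209633]] 0.03511862501718255 ((0.0005698129534721375, 0.0004695579409599304), (0.19829702377319336, 0.2029622197151184), 89.98551940917969)
```

carry_out --commands '[{"slide": [0.0177, -0.0271, 0], "angular": [0, 0, 0], "grip": -1}, {"slide": [0.0177, -0.0271, -0.03], "angular": [0, 0, 0], "grip": -1}, {"slide": [0.0177, -0.0271, -0.06], "angular": [0, 0, 0], "grip": -1}, {"slide": [0.0177, -0.0271, -0.08], "angular": [0, 0, 0], "grip": -1}, {"slide": [0.0177, -0.0271, -0.08], "angular": [0, 0, 0], "grip": -1}]'

```text
time_s: 3.02
eef_pos: [0.6188, 0.1247, 0.2271]
ee_rot: [-3.136, -0.001, 1.905]
wrist_force: [0.0, 0.2, 0.4]
finger_gap: -0.001
```

carry_out --commands '[{"slide": [0.001, -0.001, 0], "angular": [0, 0, 0], "grip": -1}, {"slide": [0.001, -0.001, -0.005], "angular": [0, 0, 0], "grip": -1}, {"slide": [0.001, -0.001, -0.01], "angular": [0, 0, 0], "grip": -1}, {"slide": [0.001, -0.001, -0.012], "angular": [0, 0, 0], "grip": -1}, {"slide": [0.001, -0.001, -0.013], "angular": [0, 0, 0], "grip": -1}]'

```text
time_s: 3.43
eef_pos: [0.6214, 0.1226, 0.2179]
ee_rot: [3.141, -0.0, 1.903]
wrist_force: [-0.4, -0.2, 0.7]
finger_gap: -0.001
```

```bash
python3 - <<'E'
from h import *
s=r.sense();print(s["eef_pos"],s["ee_rot"],s["wrist_force"])
p,d=optics.camera("wrist"); cv2.imwrite("pics/w2.png",p)
E
```

```text
[0.62139122 0.12260282 0.21785562] [ 3.14079976e+00 -3.54353583e-05  1.90308855e+00] [-0.43526598 -0.24314396  0.7214195 ]
```

View pics/w2.png

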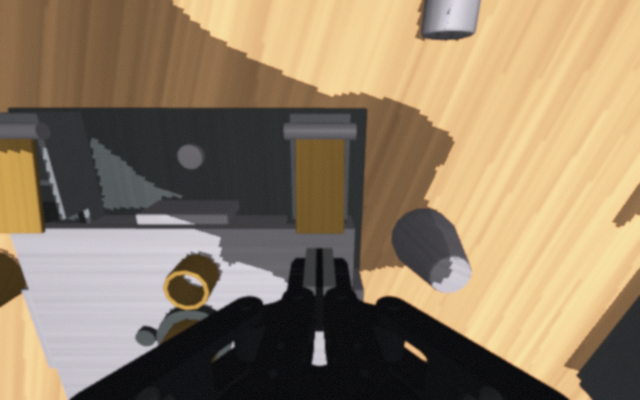

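carry_out --commands '[{"slide": [0, 0, -0.002], "angular": [0, 0, 0], "grip": -1}, {"slide": [0, 0, -0.004], "angular": [0, 0, 0], "grip": -1}, {"slide": [0, 0, -0.006], "angular": [0, 0, 0], "grip": -1}, {"slide": [0, 0, -0.007], "angular": [0, 0, 0], "grip": -1}, {"slide": [0, 0, -0.008], "angular": [0, 0, 0], "grip": -1}]'

```text
time_s: 3.9
eef_pos: [0.6213, 0.1223, 0.2092]
ee_rot: [-3.141, 0.0, 1.903]
wrist_force: [-0.1, 0.0, -0.4]
finger_gap: -0.004
```

carry_out --commands '[{"slide": [0, 0, -0.001], "angular": [0, 0, 0], "grip": -1}, {"slide": [0, 0, -0.001], "angular": [0, 0, 0], "grip": -1}]'

```text
time_s: 4.07
eef_pos: [0.6213, 0.1223, 0.2082]
ee_rot: [-3.141, 0.0, 1.903]
wrist_force: [-0.4, -0.5, -0.9]
finger_gap: 0.001
```

carry_out --commands '[{"slide": [0, 0, -0.001], "angular": [0, 0, 0], "grip": -1}, {"slide": [0, 0, -0.001], "angular": [0, 0, 0], "grip": -1}]'

```text
time_s: 4.23
eef_pos: [0.6214, 0.1223, 0.2076]
ee_rot: [3.141, 0.0, 1.903]
wrist_force: [-0.8, -0.1, 2.1]
finger_gap: -0.001
```

carry_out --commands '[{"slide": [0, 0, -0.001], "angular": [0, 0, 0], "grip": -1}, {"slide": [0, 0, -0.001], "angular": [0, 0, 0], "grip": -1}, {"slide": [0, 0, -0.001], "angular": [0, 0, 0], "grip": -1}]'

```text
time_s: 4.48
eef_pos: [0.6214, 0.1222, 0.2075]
ee_rot: [3.141, -0.0, 1.903]
wrist_force: [-2.7, 1.1, 12.5]
finger_gap: -0.003
```

carry_out --commands '[{"slide": [0, 0, -0.001], "angular": [0, 0, 0], "grip": -1}, {"slide": [0, 0, -0.001], "angular": [0, 0, 0], "grip": -1}, {"slide": [0, 0, -0.001], "angular": [0, 0, 0], "grip": -1}]'

```text
time_s: 4.73
eef_pos: [0.6214, 0.1222, 0.2074]
ee_rot: [3.141, -0.0, 1.903]
wrist_force: [-5.8, -0.7, 22.1]
finger_gap: 0.003
```

carry_out --commands '[{"slide": [0, 0, 0.025], "angular": [0, 0, 0], "grip": -1}, {"slide": [0.012, -0.0348, 0.025], "angular": [0, 0, 0], "grip": -1}, {"slide": [0.024, -0.0696, 0.025], "angular": [0, 0, 0], "grip": -1}, {"slide": [0.0355, -0.1044, 0.025], "angular": [0, 0, 0], "grip": -1}, {"slide": [0.0355, -0.1044, 0.016], "angular": [0, 0, 0], "grip": -1}]'

```text
time_s: 5.15
eef_pos: [0.6591, 0.0089, 0.2234]
ee_rot: [3.138, 0.007, 1.894]
wrist_force: [0.7, -1.6, -0.1]
finger_gap: -0.003
```

carry_out --commands '[{"slide": [0, 0, 0], "angular": [0, 0, 0], "grip": -1}, {"slide": [0, 0, -0.005], "angular": [0, 0, 0], "grip": -1}, {"slide": [0, 0, -0.01], "angular": [0, 0, 0], "grip": -1}]'

```text
time_s: 5.4
eef_pos: [0.6567, 0.0193, 0.2112]
ee_rot: [3.141, -0.001, 1.904]
wrist_force: [0.1, 0.1, -1.6]
finger_gap: 0.006
```

carry_out --commands '[{"slide": [0, 0, -0.001], "angular": [0, 0, 0], "grip": -1}, {"slide": [0, 0, -0.002], "angular": [0, 0, 0], "grip": -1}, {"slide": [0, 0, -0.002], "angular": [0, 0, 0], "grip": -1}]'

```text
time_s: 5.65
eef_pos: [0.6567, 0.0189, 0.2092]
ee_rot: [-3.141, -0.0, 1.904]
wrist_force: [0.2, 0.4, 0.4]
finger_gap: 0.002
```

carry_out --commands '[{"slide": [0, 0, -0.001], "angular": [0, 0, 0], "grip": -1}, {"slide": [0, 0, -0.001], "angular": [0, 0, 0], "grip": -1}, {"slide": [0, 0, -0.001], "angular": [0, 0, 0], "grip": -1}]'

```text
time_s: 5.9
eef_pos: [0.6569, 0.0181, 0.2085]
ee_rot: [3.141, 0.0, 1.903]
wrist_force: [0.0, -0.2, -0.2]
finger_gap: 0.002
```

carry_out --commands '[{"slide": [0, 0, -0.001], "angular": [0, 0, 0], "grip": -1}, {"slide": [0, 0, -0.001], "angular": [0, 0, 0], "grip": -1}, {"slide": [0, 0, -0.001], "angular": [0, 0, 0], "grip": -1}]'

```text
time_s: 6.15
eef_pos: [0.657, 0.0179, 0.2076]
ee_rot: [3.141, 0.0, 1.903]
wrist_force: [-0.2, -0.1, 2.3]
finger_gap: -0.001
```

carry_out --commands '[{"slide": [0, 0, -0.001], "angular": [0, 0, 0], "grip": -1}, {"slide": [0, 0, -0.001], "angular": [0, 0, 0], "grip": -1}, {"slide": [0, 0, -0.001], "angular": [0, 0, 0], "grip": -1}]'

```text
time_s: 6.4
eef_pos: [0.6569, 0.0179, 0.2076]
ee_rot: [3.141, -0.0, 1.903]
wrist_force: [-2.8, -0.0, 11.8]
finger_gap: 0.0
```

carry_out --commands '[{"slide": [0, 0, -0.0005], "angular": [0, 0, 0], "grip": -1}, {"slide": [0, 0, -0.0005], "angular": [0, 0, 0], "grip": -1}, {"slide": [0, 0, -0.0005], "angular": [0, 0, 0], "grip": -1}]'

```text
time_s: 6.65
eef_pos: [0.6569, 0.0179, 0.2075]
ee_rot: [3.141, -0.0, 1.903]
wrist_force: [-4.2, 0.8, 16.7]
finger_gap: -0.006
```

carry_out --commands '[{"slide": [0, 0, 0.02], "angular": [0, 0, 0], "grip": -1}, {"slide": [-0.02, -0.0068, 0.025], "angular": [0, 0, 0], "grip": -1}, {"slide": [-0.05, -0.0171, 0.025], "angular": [0, 0, 0], "grip": -1}, {"slide": [-0.08, -0.0274, 0.025], "angular": [0, 0, 0], "grip": -1}, {"slide": [-0.11, -0.0377, 0.025], "angular": [0, 0, 0], "grip": -1}]'

```text
time_s: 7.07
eef_pos: [0.5455, -0.02, 0.2311]
ee_rot: [3.141, 0.0, 1.903]
wrist_force: [0.2, -0.6, -0.1]
finger_gap: -0.0
```

carry_out --commands '[{"slide": [-0.02, -0.007, 0], "angular": [0, 0, 0], "grip": -1}, {"slide": [-0.0321, -0.011, 0], "angular": [0, 0, 0], "grip": -1}, {"slide": [-0.0321, -0.011, -0.004], "angular": [0, 0, 0], "grip": -1}, {"slide": [-0.0321, -0.011, -0.01], "angular": [0, 0, 0], "grip": -1}, {"slide": [-0.0321, -0.011, -0.018], "angular": [0, 0, 0], "grip": -1}]'

```text
time_s: 7.48
eef_pos: [0.516, -0.0305, 0.2127]
ee_rot: [3.139, 0.001, 1.903]
wrist_force: [0.3, -0.0, 0.8]
finger_gap: 0.001
```

carry_out --commands '[{"slide": [0, 0, -0.001], "angular": [0, 0, 0], "grip": -1}, {"slide": [0, 0, -0.002], "angular": [0, 0, 0], "grip": -1}, {"slide": [0, 0, -0.003], "angular": [0, 0, 0], "grip": -1}, {"slide": [0, 0, -0.003], "angular": [0, 0, 0], "grip": -1}]'

```text
time_s: 7.82
eef_pos: [0.5151, -0.0306, 0.2096]
ee_rot: [-3.141, -0.0, 1.903]
wrist_force: [-0.2, -0.5, -0.0]
finger_gap: 0.001
```

carry_out --commands '[{"slide": [0, 0, -0.001], "angular": [0, 0, 0], "grip": -1}, {"slide": [0, 0, -0.001], "angular": [0, 0, 0], "grip": -1}, {"slide": [0, 0, -0.001], "angular": [0, 0, 0], "grip": -1}]'

```text
time_s: 8.07
eef_pos: [0.5148, -0.0308, 0.209]
ee_rot: [3.141, 0.0, 1.903]
wrist_force: [0.7, 0.6, -0.5]
finger_gap: -0.001
```

carry_out --commands '[{"slide": [0, 0, -0.001], "angular": [0, 0, 0], "grip": -1}, {"slide": [0, 0, -0.001], "angular": [0, 0, 0], "grip": -1}, {"slide": [0, 0, -0.001], "angular": [0, 0, 0], "grip": -1}]'

```text
time_s: 8.32
eef_pos: [0.5147, -0.0308, 0.2079]
ee_rot: [3.142, 0.0, 1.903]
wrist_force: [0.8, -0.9, -0.3]
finger_gap: -0.0
```

carry_out --commands '[{"slide": [0, 0, -0.001], "angular": [0, 0, 0], "grip": -1}, {"slide": [0, 0, -0.001], "angular": [0, 0, 0], "grip": -1}, {"slide": [0, 0, -0.001], "angular": [0, 0, 0], "grip": -1}]'

```text
time_s: 8.57
eef_pos: [0.5147, -0.0308, 0.2075]
ee_rot: [3.141, 0.0, 1.903]
wrist_force: [-1.7, 0.4, 9.1]
finger_gap: 0.004
```

carry_out --commands '[{"slide": [0, 0, -0.001], "angular": [0, 0, 0], "grip": -1}, {"slide": [0, 0, -0.001], "angular": [0, 0, 0], "grip": -1}, {"slide": [0, 0, -0.001], "angular": [0, 0, 0], "grip": -1}]'

```text
time_s: 8.82
eef_pos: [0.5147, -0.0308, 0.2074]
ee_rot: [3.14, 0.0, 1.903]
wrist_force: [-4.1, -0.0, 23.5]
finger_gap: 0.0
```

carry_out --commands '[{"slide": [0, 0, 0.02], "angular": [0, 0, 0], "grip": -1}, {"slide": [-0.0065, 0.019, 0.025], "angular": [0, 0, 0], "grip": -1}, {"slide": [-0.015, 0.044, 0.025], "angular": [0, 0, 0], "grip": -1}, {"slide": [-0.0235, 0.069, 0.025], "angular": [0, 0, 0], "grip": -1}, {"slide": [-0.031, 0.09, 0.025], "angular": [0, 0, 0], "grip": -1}]'

```text
time_s: 9.23
eef_pos: [0.4833, 0.0605, 0.2311]
ee_rot: [3.141, -0.0, 1.903]
wrist_force: [-0.2, 0.1, 0.9]
finger_gap: 0.004
```

carry_out --commands '[{"slide": [-0.0045, 0.014, 0], "angular": [0, 0, 0], "grip": -1}, {"slide": [-0.0045, 0.014, 0], "angular": [0, 0, 0], "grip": -1}, {"slide": [-0.0045, 0.014, -0.004], "angular": [0, 0, 0], "grip": -1}, {"slide": [-0.0045, 0.014, -0.01], "angular": [0, 0, 0], "grip": -1}, {"slide": [-0.0045, 0.014, -0.018], "angular": [0, 0, 0], "grip": -1}]'

```text
time_s: 9.65
eef_pos: [0.4797, 0.0723, 0.2126]
ee_rot: [3.141, 0.001, 1.901]
wrist_force: [-0.4, 0.1, 1.0]
finger_gap: -0.001
```

carry_out --commands '[{"slide": [0, 0, -0.001], "angular": [0, 0, 0], "grip": -1}, {"slide": [0, 0, -0.002], "angular": [0, 0, 0], "grip": -1}, {"slide": [0, 0, -0.003], "angular": [0, 0, 0], "grip": -1}, {"slide": [0, 0, -0.003], "angular": [0, 0, 0], "grip": -1}]'

```text
time_s: 9.98
eef_pos: [0.4793, 0.0728, 0.2097]
ee_rot: [-3.141, 0.0, 1.902]
wrist_force: [0.2, 0.5, -0.3]
finger_gap: -0.0
```

carry_out --commands '[{"slide": [0, 0, -0.001], "angular": [0, 0, 0], "grip": -1}, {"slide": [0, 0, -0.002], "angular": [0, 0, 0], "grip": -1}, {"slide": [0, 0, -0.002], "angular": [0, 0, 0], "grip": -1}]'

```text
time_s: 10.23
eef_pos: [0.4793, 0.0732, 0.2079]
ee_rot: [3.141, 0.0, 1.903]
wrist_force: [0.8, 0.5, 0.3]
finger_gap: 0.002
```

carry_out --commands '[{"slide": [0, 0, -0.001], "angular": [0, 0, 0], "grip": -1}, {"slide": [0, 0, -0.001], "angular": [0, 0, 0], "grip": -1}, {"slide": [0, 0, -0.001], "angular": [0, 0, 0], "grip": -1}]'

```text
time_s: 10.48
eef_pos: [0.4793, 0.0733, 0.2071]
ee_rot: [3.141, 0.0, 1.903]
wrist_force: [-0.1, 0.5, 3.3]
finger_gap: 0.0
```

carry_out --commands '[{"slide": [0, 0, -0.001], "angular": [0, 0, 0], "grip": -1}, {"slide": [0, 0, -0.001], "angular": [0, 0, 0], "grip": -1}, {"slide": [0, 0, -0.001], "angular": [0, 0, 0], "grip": -1}]'

```text
time_s: 10.73
eef_pos: [0.4792, 0.0733, 0.206]
ee_rot: [3.142, -0.0, 1.903]
wrist_force: [-0.4, 0.2, 4.7]
finger_gap: 0.002
```

Corner a gives. I'll press on until it has clearly sunk, then release.

carry_out --commands '[{"slide": [0, 0, -0.001], "angular": [0, 0, 0], "grip": -1}, {"slide": [0, 0, -0.002], "angular": [0, 0, 0], "grip": -1}, {"slide": [0, 0, -0.002], "angular": [0, 0, 0], "grip": -1}, {"slide": [0, 0, -0.002], "angular": [0, 0, 0], "grip": -1}]'

```text
time_s: 11.07
eef_pos: [0.4792, 0.0734, 0.2039]
ee_rot: [-3.141, -0.0, 1.903]
wrist_force: [-1.2, 1.5, 6.0]
finger_gap: -0.004
```

carry_out --commands '[{"slide": [0, 0, -0.001], "angular": [0, 0, 0], "grip": -1}, {"slide": [0, 0, -0.001], "angular": [0, 0, 0], "grip": -1}, {"slide": [0, 0, -0.001], "angular": [0, 0, 0], "grip": -1}]'

```text
time_s: 11.32
eef_pos: [0.4791, 0.0734, 0.2033]
ee_rot: [3.141, -0.0, 1.903]
wrist_force: [-1.8, 1.8, 11.0]
finger_gap: -0.004
```

carry_out --commands '[{"slide": [0, 0, 0.008], "angular": [0, 0, 0], "grip": -1}, {"slide": [0, 0, 0.022], "angular": [0, 0, 0], "grip": -1}, {"slide": [0, 0, 0.035], "angular": [0, 0, 0], "grip": -1}, {"slide": [-0.005, 0.0147, 0.035], "angular": [0, 0, 0], "grip": -1}, {"slide": [-0.01, 0.0293, 0.035], "angular": [0, 0, 0], "grip": -1}]'

```text
time_s: 11.73
eef_pos: [0.4696, 0.1021, 0.2389]
ee_rot: [3.14, 0.001, 1.9]
wrist_force: [-1.1, 0.1, -0.7]
finger_gap: -0.001
```

carry_out --commands '[{"slide": [0, 0, 0], "angular": [0, 0, 0], "grip": -1}, {"slide": [0, 0, -0.004], "angular": [0, 0, 0], "grip": -1}, {"slide": [0, 0, -0.008], "angular": [0, 0, 0], "grip": -1}, {"slide": [0, 0, -0.011], "angular": [0, 0, 0], "grip": -1}, {"slide": [0, 0, -0.011], "angular": [0, 0, 0], "grip": -1}]'

```text
time_s: 12.15
eef_pos: [0.4693, 0.1018, 0.2261]
ee_rot: [-3.14, 0.0, 1.902]
wrist_force: [-0.4, -0.8, -0.2]
finger_gap: -0.001
```

```bash
python3 - <<'E'
from h import *
s=r.sense();print(s["eef_pos"],s["ee_rot"],s["wrist_force"])
p,d=optics.camera("wrist"); cv2.imwrite("pics/w3.png",p)
E
```

```text
[0.46929832 0.10178591 0.22606683] [-3.14032660e+00  3.12696960e-04  1.90171355e+00] [-0.44859802 -0.84874217 -0.18000197]
```

View pics/w3.png

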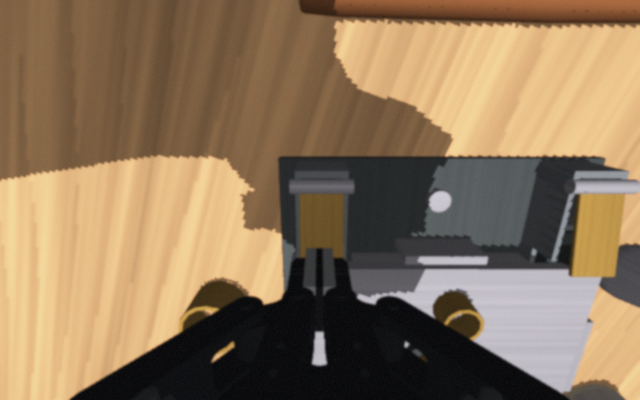

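carry_out --commands '[{"slide": [0, 0, -0.002], "angular": [0, 0, 0], "grip": -1}, {"slide": [0, 0, -0.004], "angular": [0, 0, 0], "grip": -1}, {"slide": [0, 0, -0.006], "angular": [0, 0, 0], "grip": -1}, {"slide": [0, 0, -0.008], "angular": [0, 0, 0], "grip": -1}, {"slide": [0, 0, -0.009], "angular": [0, 0, 0], "grip": -1}]'

```text
time_s: 12.62
eef_pos: [0.4694, 0.1022, 0.2178]
ee_rot: [3.141, 0.0, 1.902]
wrist_force: [0.7, -2.4, 4.6]
finger_gap: -0.002
```

carry_out --commands '[{"slide": [0, 0, -0.001], "angular": [0, 0, 0], "grip": -1}, {"slide": [0, 0, -0.002], "angular": [0, 0, 0], "grip": -1}, {"slide": [0, 0, -0.003], "angular": [0, 0, 0], "grip": -1}, {"slide": [0, 0, -0.003], "angular": [0, 0, 0], "grip": -1}]'

```text
time_s: 12.95
eef_pos: [0.4693, 0.1025, 0.2148]
ee_rot: [3.141, 0.0, 1.903]
wrist_force: [1.0, -1.3, 2.0]
finger_gap: -0.003
```

carry_out --commands '[{"slide": [0, 0, -0.001], "angular": [0, 0, 0], "grip": -1}, {"slide": [0, 0, -0.001], "angular": [0, 0, 0], "grip": -1}, {"slide": [0, 0, -0.001], "angular": [0, 0, 0], "grip": -1}]'

```text
time_s: 13.2
eef_pos: [0.4693, 0.1026, 0.2139]
ee_rot: [-3.142, -0.0, 1.903]
wrist_force: [0.0, -0.3, 2.4]
finger_gap: 0.001
```

carry_out --commands '[{"slide": [0, 0, -0.001], "angular": [0, 0, 0], "grip": -1}, {"slide": [0, 0, -0.002], "angular": [0, 0, 0], "grip": -1}, {"slide": [0, 0, -0.002], "angular": [0, 0, 0], "grip": -1}, {"slide": [0, 0, -0.002], "angular": [0, 0, 0], "grip": -1}]'

```text
time_s: 13.53
eef_pos: [0.4692, 0.1027, 0.2118]
ee_rot: [-3.141, -0.0, 1.903]
wrist_force: [1.2, -0.6, 1.1]
finger_gap: 0.002
```

carry_out --commands '[{"slide": [0, 0, -0.001], "angular": [0, 0, 0], "grip": -1}, {"slide": [0, 0, -0.001], "angular": [0, 0, 0], "grip": -1}, {"slide": [0, 0, -0.001], "angular": [0, 0, 0], "grip": -1}]'

```text
time_s: 13.78
eef_pos: [0.4692, 0.1026, 0.2112]
ee_rot: [3.141, -0.0, 1.903]
wrist_force: [-0.3, -1.3, 7.9]
finger_gap: -0.0
```

carry_out --commands '[{"slide": [0, 0, -0.001], "angular": [0, 0, 0], "grip": -1}, {"slide": [0, 0, -0.001], "angular": [0, 0, 0], "grip": -1}, {"slide": [0, 0, -0.001], "angular": [0, 0, 0], "grip": -1}, {"slide": [0, 0, -0.001], "angular": [0, 0, 0], "grip": -1}]'

```text
time_s: 14.12
eef_pos: [0.4691, 0.1026, 0.2108]
ee_rot: [3.141, -0.0, 1.903]
wrist_force: [-1.4, -1.8, 18.7]
finger_gap: 0.001
```

carry_out --commands '[{"slide": [0, 0, 0.01], "angular": [0, 0, 0], "grip": -1}, {"slide": [0, 0, 0.04], "angular": [0, 0, 0], "grip": -1}, {"slide": [0, 0, 0.075], "angular": [0, 0, 0], "grip": -1}, {"slide": [0, 0, 0.1], "angular": [0, 0, 0], "grip": -1}, {"slide": [0, 0, 0.1], "angular": [0, 0, 0], "grip": -1}]'

```text
time_s: 14.53
eef_pos: [0.4698, 0.1027, 0.3139]
ee_rot: [3.136, -0.0, 1.903]
wrist_force: [1.2, 0.2, -0.2]
finger_gap: -0.004
```

carry_out --commands '[{"slide": [-0.01, 0.03, 0.03], "angular": [0, 0, 0], "grip": -1}, {"slide": [-0.02, 0.06, 0.05], "angular": [0, 0, 0], "grip": -1}, {"slide": [-0.02, 0.09, 0.05], "angular": [0, 0, 0], "grip": -1}, {"slide": [-0.02, 0.11, 0.05], "angular": [0, 0, 0], "grip": -1}, {"slide": [-0.02, 0.11, 0.05], "angular": [0, 0, 0], "grip": -1}]'

```text
time_s: 14.95
eef_pos: [0.4486, 0.2173, 0.36]
ee_rot: [3.14, -0.002, 1.909]
wrist_force: [-0.8, 0.3, -0.4]
finger_gap: 0.003
```

```bash
python3 - <<'E'
from h import *
print(r.sense()["wrist_force"],r.sense()["dq"].round(3))
th=np.deg2rad(18.9);c=np.array([.568,.0455]);R=np.array([[np.cos(th),-np.sin(th)],[np.sin(th),np.cos(th)]])
for n in ("scene","top"):
    p,d=optics.camera(n); W=cloud(n,d); cv2.imwrite(f"pics/{n}9.png",cv2.resize(p[100:300,200:480],None,fx=2.8,fy=2.8))
    B=(W[...,:2]-c)@R; z=W[...,2]
    for nm,sx,sy in(("a",-1,1),("b",-1,-1),("c",1,1),("d",1,-1)):
        for y0,y1 in((78,90),(90,108)):
            g=(d>0)&(abs(B[...,0]-.075*sx)<.008)&(B[...,1]*sy>y0/1e3)&(B[...,1]*sy<y1/1e3)
            print(n,nm,y0,g.sum(),np.median(z[g]).round(4) if g.any() else None)
        g=(d>0)&(abs(B[...,0]-.075*sx)<.01)&(abs(B[...,1]*sy-.055)<.01); print(" plate",np.median(z[g]).round(4) if g.any() else None)
E
```

```text
[-0.82472217  0.2808752  -0.38126151] [ 0.051 -0.002  0.036  0.044  0.016 -0.007  0.057]
scene a 78 35 0.0377
scene a 90 50 0.0375
 plate 0.0333
scene b 78 33 0.0448
scene b 90 39 0.0426
 plate 0.0337
scene c 78 58 0.0445
scene c 90 77 0.0422
 plate 0.0333
scene d 78 39 0.0452
scene d 90 58 0.0419
 plate 0.0335
top a 78 31 0.0378
top a 90 46 0.0377
 plate 0.0339
top b 78 31 0.0448
top b 90 46 0.0421
 plate 0.0335
top c 78 30 0.0458
top c 90 43 0.0433
 plate 0.0337
top d 78 29 0.0452
top d 90 46 0.0425
 plate 0.0337
```

View pics/scene9.png

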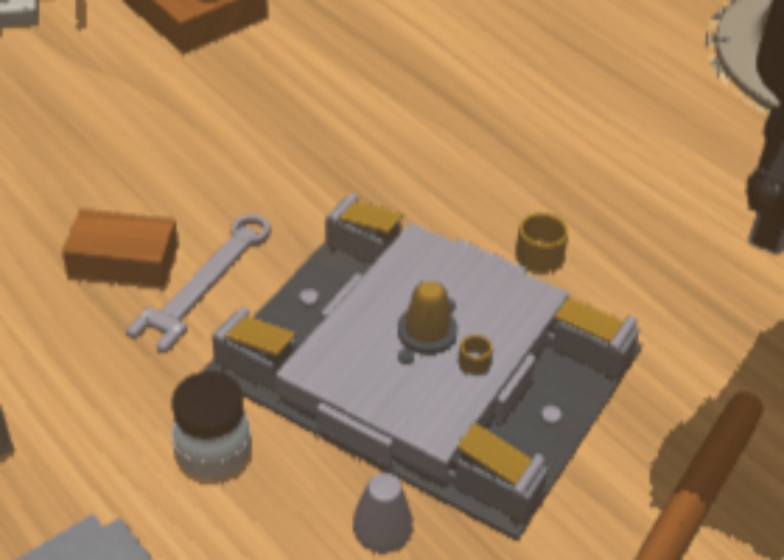

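The picture shows leaf a (about 595,320 in the crop) lying flat and the other three standing. The plate is level and the loose things are where they were. Depth gives 38 mm at pad a and 45 mm at the other three.

```bash
python3 -c "
from bench import r
print(r.sign_off())"
```

```text
the job is handed in; nothing more can be done
None
```

The rocking corner was corner a, and its shim is now pressed flat. I handed the job in at about 15 s; the sign-off reports no verdict.

- **Finding the corner:** I pressed all four corners with the shut fingertips. Corners c, d and b moved no more than about 0.5 mm under 17–24 N. Corner a began to give at about 3 N and sank about 4 mm onto its stop. The a–d letters assume one of two possible bed directions, which does not change which corner was pressed.
- **Pressing the shim:** I pressed shim a down to its stop, reaching 19 N at 38 mm.
- **Last checks:** In both the scene and top cameras, depth puts pad a flat at about 38 mm and the other three pads standing at about 45 mm. The plate is level within about 0.6 mm at its corners. The loose things looked unmoved in the scene picture, though I did not measure them again. The arm was clear of everything, and no check failed or disagreed.

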